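Clear the bench after the milk test

ROBOT

A 6-joint arm with a two-finger parallel gripper is mounted at the origin on the work surface. World frame = base frame: x ahead of the robot, y to its left, z up, the work surface at z = 0. Lengths are in mm, angles in rad, forces in N, time in s.
With the tool pointing down it reaches from about 275 to 1000 mm from the base axis. Payload 8.4 kg.
Tool frame: the origin (TCP) lies at the very end of the fingers, on their centre line; the grasp point (between the pads) lies 19 mm behind it; z points along the fingers, y is the line along which they close (so a half turn about z gives the same grasp; the last joint's range is limited). The gripper opens to 85 mm and grips with 20 to 120 N. Pads are 22 mm wide; open, the fingers measure 114 mm over their backs; the gripper's body (76 mm by 85 mm) begins 54 mm behind the grasp point. The pads swing forward as they close: fully open they stand 13 mm farther back than shut.
Start: joints at [-1.221, 0.353, 1.633, -0, 1.155, -0.002], TCP at [215.366, -586.724, 231.281] pointing down, gripper open.
Joint ranges: [-2.63, 2.63], [-0.92, 2.1], [0.06, 2.66], [-1.3, 4.44], [0, 2.69], [-3.02, 3.02]. Speed limits (rad/s): [2.22, 2.22, 2.79, 3.14, 3.14, 3.14].

INTERFACE

Orientations are given as [roll, pitch, yaw] about the fixed x, y, z axes, in that order (R = Rz(yaw) Ry(pitch) Rx(roll)).
In Python, from rig import sensors, grab_frame, camera_params, order gives the robot as it stands. The module is installed in compiled form; this text tells all that it offers.
- The arm moves only by the tool move_arm, never from a script. Its argument "motion" is a list of rows, each a list of 7 numbers: the turn, a rotation vector about the tool's x, y, z in normalised numbers (1 is 2 rad), then the shift along the tool's x, y, z in normalised numbers (1 is 100 cm), then the finger opening in m, from 0 to 0.0854. A call has 1 to 8 rows; each row is the pose to reach, as a shift and turn from the pose commanded when the call began, along the tool's axes at that moment; what a row does not reach only later rows make up. A row lasts 1/8 s, in which the tool goes at most 62.5 mm and 10.7 degrees, less where a joint would pass 70% of its speed; a pose out of reach is approached as far as the arm can. A shift or turn number past 1, either way, is cut back to 1. A call with a gripper value outside its range is refused whole. The fingers move at their own pace and stop on an object; "grip_force" is the grip in N (left out, the last holds). Time passes only in rows, so rows that repeat a pose let the fingers close. It gives the time, the measured TCP pose, the force, the opening and the grip force at its end, in the units of the state.
- sensors.sense(): the state, without advancing time (a new reading comes with each control period).
- grab_frame(name): name is "scene" or "top"; returns (picture, depth): 480x640x3 uint8, red, green, blue; 480x640 float32, mm along the optical axis (not along the pixel's ray), 0 where there is no reading.
- camera_params(name): a dict with "camera_matrix" (3x3 intrinsics, pixels), "world_from_camera" (4x4, takes a point from camera to world coordinates). Camera axes: x right, y down, z forward; pixel columns grow to the right and rows downward; lengths in mm; the calibration is good to about 2 mm. A picture is of the moment at which its call begins. camera_params takes no time and is no camera call.
- order.sign_off(): hands the job in; it is judged then, once.
The state is a dict: "clock": time; "qpos": joint angles; "qvel": joint speeds; "joint_efforts": joint torques, N m; "eef_pos": TCP position; "tcp_rot": TCP orientation; "contact_force": force on the tool from outside, world axes, zero at the start; "wrist_torque": the same for the moment, N m; "opening": opening from 0.0 (shut) to 1.0 (fully open); "grasp_force": force on a finger pad.
Only numpy, scipy, OpenCV 4.12 (cv2) and the standard library are available. Lean on these libraries where they do the work, as an engineer would, in place of code of your own. Each camera call takes 0.05 s, during which the arm holds its last target. There are 200 camera calls.

TASK

Clear the bench after the milk test: stand the two brown reagent bottles in the white bottle tray and the two milk sample jars in the blue sample rack, one to a compartment, upright and set down gently rather than dropped, and throw the used test cassette into the yellow waste tub. Do not tip any bottle or jar over, and leave the beaker and the tube stand where they are.

Things in the scene. Friction and masses are not known exactly. Their poses are not given: they have to be found in the camera images.
- bottle_large: The larger brown (amber) glass reagent bottle with paper label and black screw cap, standing on the bench. Body 48 mm in diameter up to 66 mm, shoulder narrowing to 80 mm, cap 31 mm in diameter, 100 mm tall in all. About 0.18 kg. Origin at the centre of its underside, z up.
- bottle_small: The smaller brown (amber) glass reagent bottle with paper label and black screw cap, standing on the bench. Body 40 mm in diameter up to 50 mm, shoulder narrowing to 62 mm, cap 27 mm in diameter, 78 mm tall in all. About 0.1 kg. Origin at the centre of its underside, z up.
- jar_red: White milk sample jar with a red screw lid and a blue band, standing on the bench. Body 41 mm in diameter, lid 45 mm in diameter from 54 to 68 mm, 68 mm tall in all. About 0.08 kg. Origin at the centre of its underside, z up.
- jar_green: White milk sample jar with a green screw lid and a blue band, standing on the bench; same size as the red-lidded one (body 41 mm, lid 45 mm in diameter from 54 to 68 mm, 68 mm tall). About 0.08 kg. Origin at the centre of its underside, z up.
- cassette: The used rapid-test cassette, a flat white plastic piece with a result window and one blue end, lying face up on the bench: 70 mm long (its x), 22 mm wide (its y), 6 mm thick. About 14 g. Origin at the centre of its underside.
- bottle_tray: White plastic bottle tray, fixed to the bench, open on top: 80 mm (its x) by 156 mm (its y), walls 22 mm high and 4 mm thick, floor 4 mm thick, lug at each y end (91 mm from the centre). A divider across the middle, as high as the walls, makes two compartments 72 by 72 mm, centred at y = -38 and +38 mm. Origin at the centre of its underside, on the bench.
- sample_rack: Blue plastic sample rack, fixed to the bench: base plate 80 mm (its x) by 156 mm (its y), 4 mm thick, and an open frame of bars on posts, top 28 mm above the bench, making two square openings 72 by 72 mm, centred at y = -38 and +38 mm; a jar stands on the base plate. Origin at the centre of its underside, on the bench.
- waste_tub: Yellow clinical-waste tub, fixed to the bench, open on top: 110 mm (its x) by 150 mm (its y) over the rim, 90 mm high, inside 96 by 136 mm, floor 4 mm thick. Origin at the centre of its underside, on the bench.
- beaker: Bystander: empty glass beaker, loose, 50 mm in diameter (53 mm at the rim), 70 mm tall. Origin at the centre of its underside.
- tube_stand: Bystander: grey stand with four capped tubes, loose, 110 mm (its x) by 42 mm (its y), 83 mm tall over the caps. Origin at the centre of its underside.

How it is judged:
By the outcome, as a careful person would: the job done as asked, in the order asked, and still so for the second after the job is handed in, with the robot touching nothing.
It also fails if it takes over 112 s, if anything falls off the work surface, if the arm or the gripper's body presses on something with over 40 N, if the wrist force passes 120 N, or if a joint passes its speed limit or range.

## Working session

There is one attempt and no reset: what is moved stays moved. The work goes in short steps, Python scripts to look and compute and a tool call to move; the robot and the scene stay as the last step left them, time stands still between calls to the robot, and variables do not carry over. Pictures are saved under pics/ and viewed, at most 14 in all, crops included, and the job is handed in when it is done.

Besides the shell and the picture viewer there is one more tool, called by a JSON object that holds its "fn" and its "kwargs", one argument or row to a line. move_arm: Moves the arm, as the interface text tells. Its arguments: {"type":"object","properties":{"motion":{"type":"array","items":{"type":"array","items":{"type":"number"}}},"grip_force":{"type":"number"}},"required":["motion"]}

```bash
mkdir -p pics; python3 - <<'E'
from rig import sensors, grab_frame, camera_params
import cv2,numpy as np
for n in("scene","top"):
    p,d=grab_frame(n);np.savez(n+"0.npz",p=p,d=d);cv2.imwrite(f"pics/{n}0.png",p[...,::-1])
    c=camera_params(n);print(n,c["camera_matrix"],np.round(c["world_from_camera"],3))
print(sensors.sense())
E
```

```text
scene [[436.45303992   0.         313.20551009]
 [  0.         436.45303992 247.31163359]
 [  0.           0.           1.        ]] [[-3.550000e-01  7.370000e-01 -5.750000e-01  1.122487e+03]
 [ 9.350000e-01  2.710000e-01 -2.310000e-01  2.550150e+02]
 [-1.400000e-02 -6.190000e-01 -7.850000e-01  8.745970e+02]
 [ 0.000000e+00  0.000000e+00  0.000000e+00  1.000000e+00]]
top [[607.04428721   0.         323.37698168]
 [  0.         607.04428721 230.12386938]
 [  0.           0.           1.        ]] [[-2.100000e-02 -9.950000e-01  1.000000e-01  3.825550e+02]
 [-9.990000e-01  2.400000e-02  2.700000e-02 -1.508900e+01]
 [-2.900000e-02 -9.900000e-02 -9.950000e-01  1.272107e+03]
 [ 0.000000e+00  0.000000e+00  0.000000e+00  1.000000e+00]]
{'clock': 0.1, 'qpos': array([-1.22139881e+00,  3.53584974e-01,  1.63402352e+00,  1.68407379e-05,
        1.15521052e+00, -2.37775678e-03]), 'qvel': array([ 0.00120601, -0.00078849, -0.00210482,  0.00177912, -0.00116115,
       -0.00033647]), 'joint_efforts': array([ 1.56602666e-03, -6.06351542e+01, -3.42817891e+01,  1.66478471e-04,
        4.06037507e-03, -1.91855798e-05]), 'eef_pos': array([ 215.23078698, -586.33489863,  230.64846747]), 'tcp_rot': array([-3.14036634e+00, -1.83148394e-05,  3.51768456e-01]), 'contact_force': array([ 0.04345595, -1.03959866,  0.79846331]), 'wrist_torque': array([ 0.05683352, -0.01720535, -0.01655116]), 'grasp_force': 0.0, 'opening': 0.9992565880957431}
```

View pics/top0.png

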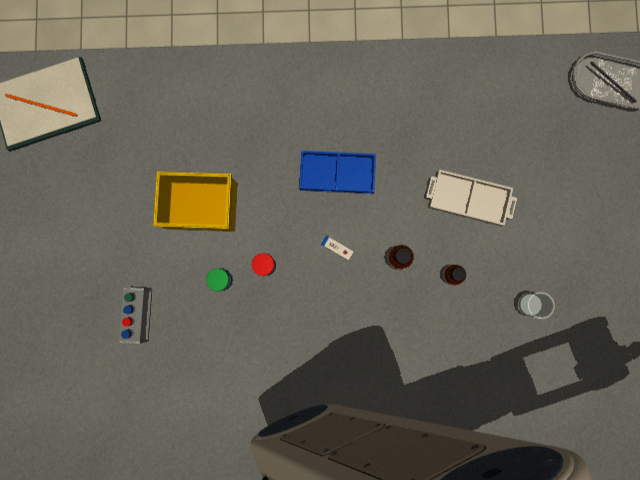

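View pics/scene0.png

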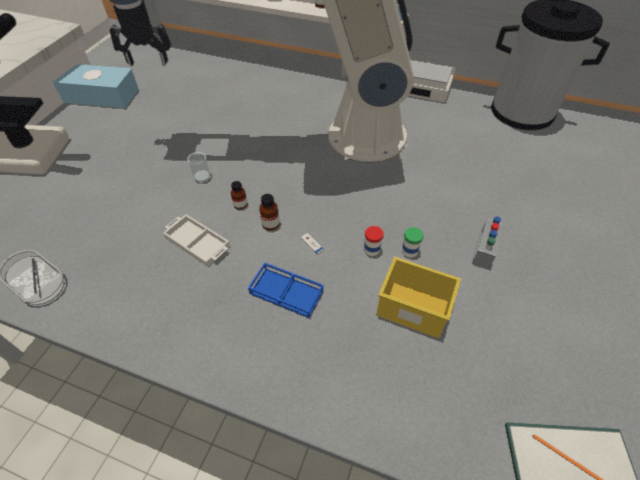

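The top view shows every object clear of the others: bottles at (400,257) and (455,275), jars at (263,264) red and (218,279) green, and the cassette at (337,248). The tub is at (194,200), the rack at (338,172) and the tray at (472,197). The scene view shows all of them upright.

```bash
cat > h.py <<'E'
import numpy as np,cv2
from rig import camera_params
def ray(n,px,z):
    c=camera_params(n);K=c["camera_matrix"];T=c["world_from_camera"]
    px=np.atleast_2d(px).astype(float)
    d=np.c_[(px-K[:2,2])/[K[0,0],K[1,1]],np.ones(len(px))]@T[:3,:3].T
    return T[:3,3]+d*((z-T[2,3])/d[:,2])[:,None]
def cloud(n,d):
    c=camera_params(n);K=c["camera_matrix"];T=c["world_from_camera"]
    v,u=np.mgrid[:480,:640];x=np.stack([(u-K[0,2])/K[0,0]*d,(v-K[1,2])/K[1,1]*d,d],-1)
    return x@T[:3,:3].T+T[:3,3]
def blob(m):
    k,l,s,c=cv2.connectedComponentsWithStats(m.astype(np.uint8));i=1+s[1:,4].argmax();return c[i],s[i],l==i
def box(m,n,z):  # rect centre, long-axis yaw, sides on plane z
    p=ray(n,np.argwhere(blob(m)[2])[:,::-1],z)[:,:2].astype(np.float32)
    r=cv2.minAreaRect(p);b=cv2.boxPoints(r);e=[b[1]-b[0],b[2]-b[1]];e=max(e,key=np.linalg.norm)
    return np.round(r[0],1),np.round(np.arctan2(e[1],e[0])%np.pi,3),np.round(r[1],1)
E
python3 - <<'E'
from h import *
f=np.load("top0.npz");p,d=f["p"],f["d"];P=cloud("top",d)
hsv=cv2.cvtColor(p,cv2.COLOR_RGB2HSV);H,S,V=[hsv[...,i].astype(int) for i in range(3)]
def roi(u,v,w,h):
    m=np.zeros((480,640),bool);m[v-h:v+h,u-w:u+w]=1;return m
for nm,u,v,z in(("large",400,257,100),("small",455,275,78),("red",263,264,68),("green",218,279,68),("beaker",537,305,70)):
    r=roi(u,v,28,28);t=r&(P[...,2]>z-7)&(d>0)
    col={"red":(S>150)&((H<8)|(H>172)),"green":(S>120)&(H>45)&(H<90)}.get(nm,(V<50)&(S<130) if nm!="beaker" else V>300)&r
    print(nm,"depth",np.round(np.median(P[t],0),1) if t.any() else None,t.sum(),np.ptp(P[t],0) if t.any() else 0)
    if col.any():
        c,s,_=blob(col);print("   colour",c,s,ray("top",c,z)[0].round(1))
print("bench z",np.median(P[roi(337,300,20,10)],0))
print("cass",box(roi(337,248,22,20)&(V>120),"top",6), box(roi(337,248,22,20)&(V>120)&(S<60),"top",6),box(roi(337,248,22,20)&(S>140)&(H>95)&(H<130),"top",6))
print("rack",box((H>100)&(H<130)&(S>150)&roi(338,172,50,30),"top",28))
print("tray",box((V>120)&(S<60)&roi(472,197,55,40),"top",20))
print("tub",box((H>18)&(H<35)&(S>150)&roi(194,200,50,40),"top",90))
m=roi(125,315,40,40)&(P[...,2]>25)&(d>0);print("stand",P[m].min(0),P[m].max(0))
E
```

```text
large depth [ 446.3 -135.2  100.1] 210 [30.99254288 31.26696287 11.95464371]
   colour [402.68472906 255.4137931 ] [395 248  16  16 203] [ 447.3 -134.9  100. ]
small depth [ 409.5 -243.6   78.4] 157 [27.44152404 27.69668723 12.99738675]
   colour [458.02453988 273.65030675] [451 267  15  14 163] [ 410.4 -243.5   78. ]
red depth [437.9 140.7  68. ] 403 [43.96617432 46.05855766 12.51216444]
   colour [262.53694581 264.00985222] [251 253  24  23 406] [438.3 140.2  68. ]
green depth [409.1 230.6  68.2] 406 [41.90208325 46.15077338 13.559964  ]
   colour [217.50608273 279.28467153] [206 268  24  23 411] [410.  230.4  68. ]
beaker depth [ 345.7 -409.6   69.5] 196 [50.40154448 51.73051362 14.41585078]
bench z [364.34066484  -5.23959327   0.60215928]
cass (array([473.2,  -7.6]), np.float32(1.007), array([69.9, 23. ])) (array([470.6, -11.7]), np.float32(1.007), array([60.2, 23. ])) (array([488.3,  18.1]), np.float32(2.657), array([ 6.6, 20.6]))
rack (array([628.6, -12.4]), np.float32(1.497), array([156. ,  83.3]))
tray (array([ 569.9, -288.9]), np.float32(1.293), array([181.9,  82.3]))
tub (array([565.8, 269.9]), np.float32(1.514), array([162.8, 114.1]))
stand [286.4294398  381.29649323  27.59163707] [397.00239489 431.6608969   89.62882616]
```

Units first: turns go in shares of 2 rad. So -1.219 rad / 2 = -0.6095.

{"fn": "move_arm", "kwargs": {
  "motion": [
    [0, 0, -0.09, 0.038, -0.032, 0.01, 0.078],
    [0, 0, -0.18, 0.076, -0.064, 0.02, 0.078],
    [0, 0, -0.27, 0.12, -0.1, 0.03, 0.078],
    [0, 0, -0.36, 0.17, -0.14, 0.045, 0.078],
    [0, 0, -0.45, 0.22, -0.185, 0.06, 0.078],
    [0, 0, -0.54, 0.265, -0.225, 0.07, 0.078],
    [0, 0, -0.6095, 0.301, -0.255, 0.081, 0.078],
    [0, 0, -0.6095, 0.301, -0.255, 0.081, 0.078]
  ]
}}

```text
clock: 1.1
eef_pos: [410.7, -240.3, 149.3]
tcp_rot: [-3.14, -0.002, 1.577]
contact_force: [-0.9, 0.8, -0.3]
opening: 0.915
grasp_force: 0.0
```

{"fn": "move_arm", "kwargs": {
  "motion": [
    [0, 0, 0, 0, 0, 0, 0.078],
    [0, 0, 0, 0, 0, 0.02, 0.078],
    [0, 0, 0, 0, 0, 0.04, 0.078],
    [0, 0, 0, 0, 0, 0.05, 0.078],
    [0, 0, 0, 0, 0, 0.05, 0.078]
  ]
}}

```text
clock: 1.72
eef_pos: [409.5, -244.2, 100.0]
tcp_rot: [-3.141, -0.0, 1.569]
contact_force: [0.4, 0.5, 0.1]
opening: 0.912
grasp_force: 0.0
```

{"fn": "move_arm", "kwargs": {
  "motion": [
    [0, 0, 0, 0, 0, 0.025, 0.078],
    [0, 0, 0, 0, 0, 0.05, 0.078],
    [0, 0, 0, 0, 0, 0.07, 0.078],
    [0, 0, 0, 0, 0, 0.08, 0.078],
    [0, 0, 0, 0, 0, 0.08, 0.06],
    [0, 0, 0, 0, 0, 0.08, 0.045],
    [0, 0, 0, 0, 0, 0.08, 0.036],
    [0, 0, 0, 0, 0, 0.08, 0.03]
  ],
  "grip_force": 30
}}

```text
clock: 2.72
eef_pos: [410.6, -244.0, 21.3]
tcp_rot: [3.14, 0.001, 1.571]
contact_force: [-1.0, -0.4, 7.4]
opening: 0.454
grasp_force: 30.2
```

{"fn": "move_arm", "kwargs": {
  "motion": [
    [0, 0, 0, 0, 0, 0, 0.03],
    [0, 0, 0, 0, 0, 0, 0.03],
    [0, 0, 0, 0, 0, 0, 0.03]
  ]
}}

```text
clock: 3.1
eef_pos: [410.6, -244.0, 21.3]
tcp_rot: [3.14, 0.001, 1.571]
contact_force: [-1.8, -0.9, 5.8]
opening: 0.458
grasp_force: 30.2
```

{"fn": "move_arm", "kwargs": {
  "motion": [
    [0, 0, 0, 0, 0, -0.01, 0.03],
    [0, 0, 0, 0, 0, -0.03, 0.03],
    [0, 0, 0, 0, 0, -0.055, 0.03],
    [0, 0, 0, -0.012, 0.02, -0.07, 0.03],
    [0, 0, 0, -0.03, 0.052, -0.07, 0.03],
    [0, 0, 0, -0.052, 0.092, -0.07, 0.03],
    [0, 0, 0, -0.071, 0.13, -0.07, 0.03],
    [0, 0, 0, -0.082, 0.149, -0.07, 0.03]
  ]
}}

```text
clock: 4.1
eef_pos: [561.2, -326.6, 91.3]
tcp_rot: [3.14, 0.001, 1.571]
contact_force: [-0.6, 0.2, -0.5]
opening: 0.455
grasp_force: 30.6
```

```bash
python3 - <<'E'
from h import *
from rig import grab_frame,sensors
p,d=grab_frame("scene");cv2.imwrite("pics/s1.png",cv2.resize(p[120:330,120:400,::-1],None,fx=2.5,fy=2.5))
s=sensors.sense();print(s["eef_pos"],s["contact_force"],s["opening"],s["grasp_force"])
E
```

```text
[ 562.92062559 -327.71556104   91.45342275] [ 2.15122191 -1.19502175 -0.2945698 ] 0.4568331722171987 30.568615492084064
```

View pics/s1.png

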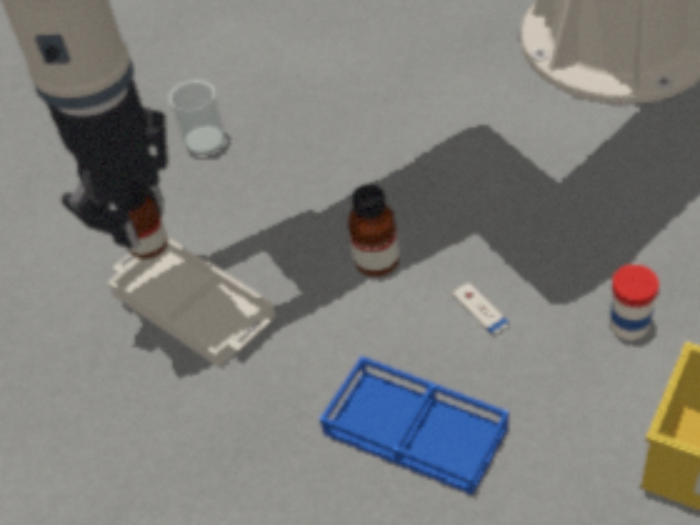

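The crop shows the small bottle held upright over the far tray compartment at (148,240). I'm lowering it now.

{"fn": "move_arm", "kwargs": {
  "motion": [
    [0, 0, 0, 0, 0, 0.015, 0.03],
    [0, 0, 0, 0, 0, 0.035, 0.03],
    [0, 0, 0, 0, 0, 0.052, 0.03],
    [0, 0, 0, 0, 0, 0.06, 0.03],
    [0, 0, 0, 0, 0, 0.063, 0.03],
    [0, 0, 0, 0, 0, 0.064, 0.03],
    [0, 0, 0, 0, 0, 0.065, 0.03],
    [0, 0, 0, 0, 0, 0.066, 0.03]
  ]
}}

```text
clock: 5.15
eef_pos: [559.5, -325.9, 25.3]
tcp_rot: [3.141, 0.0, 1.571]
contact_force: [-3.4, 2.0, 12.9]
opening: 0.456
grasp_force: 31.9
```

{"fn": "move_arm", "kwargs": {
  "motion": [
    [0, 0, 0, 0, 0, -0.001, 0.03],
    [0, 0, 0, 0, 0, -0.001, 0.045],
    [0, 0, 0, 0, 0, -0.001, 0.055],
    [0, 0, 0, 0, 0, -0.001, 0.065],
    [0, 0, 0, 0, 0, -0.001, 0.07],
    [0, 0, 0, 0, 0, -0.01, 0.07],
    [0, 0, 0, 0, 0, -0.04, 0.07],
    [0, 0, 0, 0, 0, -0.09, 0.07]
  ]
}}

```text
clock: 6.15
eef_pos: [558.0, -325.0, 114.2]
tcp_rot: [-3.139, -0.002, 1.571]
contact_force: [0.3, -0.3, 0.1]
opening: 0.82
grasp_force: 0.0
```

{"fn": "move_arm", "kwargs": {
  "motion": [
    [0, 0, 0, 0.01, -0.006, -0.02, 0.08],
    [0, 0, 0, 0.04, -0.024, -0.03, 0.08],
    [0, 0, 0, 0.085, -0.05, -0.03, 0.08],
    [0, 0, 0, 0.13, -0.076, -0.03, 0.08],
    [0, 0, 0, 0.17, -0.1, -0.03, 0.08],
    [0, 0, 0, 0.19, -0.112, -0.03, 0.08],
    [0, 0, 0, 0.19, -0.112, -0.02, 0.08],
    [0, 0, 0, 0.19, -0.112, -0.02, 0.08]
  ]
}}

```text
clock: 7.15
eef_pos: [447.7, -136.3, 133.9]
tcp_rot: [3.141, 0.0, 1.571]
contact_force: [-0.8, -0.4, -0.0]
opening: 0.938
grasp_force: 0.0
```

```bash
python3 - <<'E'
from h import *
from rig import grab_frame,sensors
p,d=grab_frame("scene");cv2.imwrite("pics/s2.png",cv2.resize(p[120:330,120:400,::-1],None,fx=2.5,fy=2.5))
s=sensors.sense();print(s["eef_pos"],s["contact_force"],s["opening"],s["grasp_force"])
E
```

```text
[ 447.87579186 -136.4624514   134.08644367] [-0.2121514   0.0756304   0.54048591] 0.9366158402547894 0.0
```

View pics/s2.png

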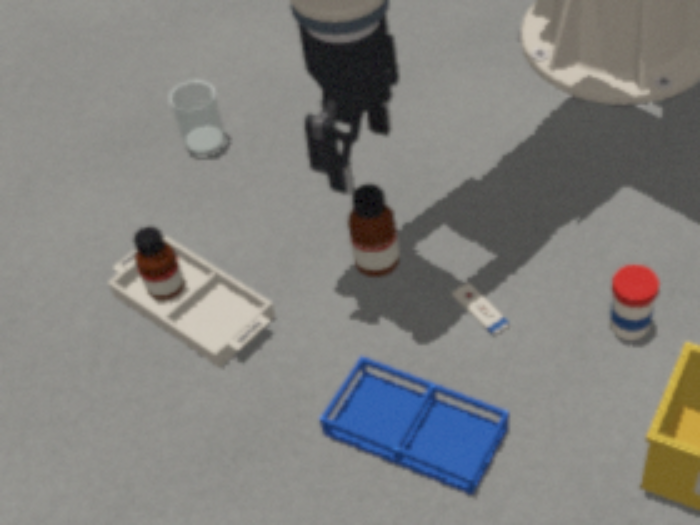

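The small bottle stands upright in the tray at (160,270), and the gripper is above the large bottle at (370,230).

{"fn": "move_arm", "kwargs": {
  "motion": [
    [0, 0, 0, 0, 0, 0.02, 0.08],
    [0, 0, 0, 0, 0, 0.05, 0.08],
    [0, 0, 0, 0, 0, 0.08, 0.08],
    [0, 0, 0, 0, 0, 0.095, 0.08],
    [0, 0, 0, 0, 0, 0.1, 0.08],
    [0, 0, 0, 0, 0, 0.1, 0.065],
    [0, 0, 0, 0, 0, 0.1, 0.05],
    [0, 0, 0, 0, 0, 0.1, 0.04]
  ],
  "grip_force": 40
}}

```text
clock: 8.2
eef_pos: [447.7, -135.8, 35.4]
tcp_rot: [3.14, 0.001, 1.571]
contact_force: [-0.5, -0.3, 6.2]
opening: 0.549
grasp_force: 40.3
```

{"fn": "move_arm", "kwargs": {
  "motion": [
    [0, 0, 0, 0, 0, 0, 0.038],
    [0, 0, 0, 0, 0, 0, 0.038],
    [0, 0, 0, 0, 0, 0, 0.038]
  ]
}}

```text
clock: 8.57
eef_pos: [447.7, -135.9, 35.4]
tcp_rot: [3.14, 0.001, 1.571]
contact_force: [-1.7, -0.9, 5.9]
opening: 0.552
grasp_force: 40.3
```

{"fn": "move_arm", "kwargs": {
  "motion": [
    [0, 0, 0, 0, 0, -0.01, 0.038],
    [0, 0, 0, 0, 0, -0.03, 0.038],
    [0, 0, 0, 0, 0, -0.055, 0.038],
    [0, 0, 0, -0.012, 0.014, -0.07, 0.038],
    [0, 0, 0, -0.04, 0.046, -0.07, 0.038],
    [0, 0, 0, -0.075, 0.086, -0.07, 0.038],
    [0, 0, 0, -0.104, 0.119, -0.07, 0.038],
    [0, 0, 0, -0.116, 0.133, -0.07, 0.038]
  ]
}}

```text
clock: 9.57
eef_pos: [582.0, -253.4, 105.3]
tcp_rot: [3.14, 0.001, 1.57]
contact_force: [-0.6, 0.1, -1.0]
opening: 0.549
grasp_force: 41.6
```

{"fn": "move_arm", "kwargs": {
  "motion": [
    [0, 0, 0, 0, 0, 0, 0.038],
    [0, 0, 0, 0, 0, 0.015, 0.038],
    [0, 0, 0, 0, 0, 0.035, 0.038],
    [0, 0, 0, 0, 0, 0.052, 0.038],
    [0, 0, 0, 0, 0, 0.06, 0.038],
    [0, 0, 0, 0, 0, 0.063, 0.038],
    [0, 0, 0, 0, 0, 0.064, 0.038],
    [0, 0, 0, 0, 0, 0.065, 0.038]
  ]
}}

```text
clock: 10.58
eef_pos: [580.5, -251.8, 39.8]
tcp_rot: [3.141, 0.0, 1.571]
contact_force: [0.8, -0.5, -1.1]
opening: 0.548
grasp_force: 41.6
```

{"fn": "move_arm", "kwargs": {
  "motion": [
    [0, 0, 0, 0, 0, 0.001, 0.038],
    [0, 0, 0, 0, 0, 0.002, 0.038]
  ]
}}

```text
clock: 10.82
eef_pos: [580.5, -251.9, 39.4]
tcp_rot: [3.141, 0.0, 1.571]
contact_force: [-6.5, 2.6, 23.2]
opening: 0.554
grasp_force: 43.8
```

Touchdown. I'll release and rise, then head to the red jar.

{"fn": "move_arm", "kwargs": {
  "motion": [
    [0, 0, 0, 0, 0, -0.001, 0.038],
    [0, 0, 0, 0, 0, -0.001, 0.05],
    [0, 0, 0, 0, 0, -0.001, 0.06],
    [0, 0, 0, 0, 0, -0.001, 0.07],
    [0, 0, 0, 0, 0, -0.001, 0.075],
    [0, 0, 0, 0, 0, -0.01, 0.075],
    [0, 0, 0, 0, 0, -0.04, 0.075],
    [0, 0, 0, 0, 0, -0.09, 0.075]
  ]
}}

```text
clock: 11.82
eef_pos: [579.0, -251.2, 127.2]
tcp_rot: [-3.139, -0.001, 1.571]
contact_force: [0.1, -0.5, 0.1]
opening: 0.876
grasp_force: 0.0
```

{"fn": "move_arm", "kwargs": {
  "motion": [
    [0, 0, 0, 0.01, 0, -0.02, 0.08],
    [0, 0, 0, 0.06, -0.022, -0.02, 0.08],
    [0, 0, 0, 0.12, -0.043, -0.02, 0.08],
    [0, 0, 0, 0.18, -0.065, -0.02, 0.08],
    [0, 0, 0, 0.24, -0.087, -0.02, 0.08],
    [0, 0, 0, 0.3, -0.109, -0.01, 0.08],
    [0, 0, 0, 0.36, -0.13, 0, 0.08],
    [0, 0, 0, 0.392, -0.142, 0.017, 0.08]
  ]
}}

```text
clock: 12.82
eef_pos: [437.1, 142.7, 110.5]
tcp_rot: [3.14, -0.001, 1.572]
contact_force: [1.1, 0.2, 0.6]
opening: 0.936
grasp_force: 0.0
```

{"fn": "move_arm", "kwargs": {
  "motion": [
    [0, 0, 0, 0, 0, 0, 0.08],
    [0, 0, 0, 0, 0, 0, 0.08],
    [0, 0, 0, 0, 0, 0, 0.08]
  ]
}}

```text
clock: 13.2
eef_pos: [438.7, 139.7, 110.7]
tcp_rot: [3.141, -0.0, 1.57]
contact_force: [0.2, -1.7, 0.0]
opening: 0.934
grasp_force: 0.0
```

```bash
python3 - <<'E'
from h import *
from rig import grab_frame,sensors
p,d=grab_frame("scene");cv2.imwrite("pics/s3.png",cv2.resize(p[120:350,130:490,::-1],None,fx=2.2,fy=2.2))
s=sensors.sense();print(s["eef_pos"],s["contact_force"],s["opening"],s["grasp_force"])
E
```

```text
[438.72471102 139.57979588 110.68511247] [1.14121498 0.5111164  0.00268543] 0.940037026236974 0.0
```

View pics/s3.png

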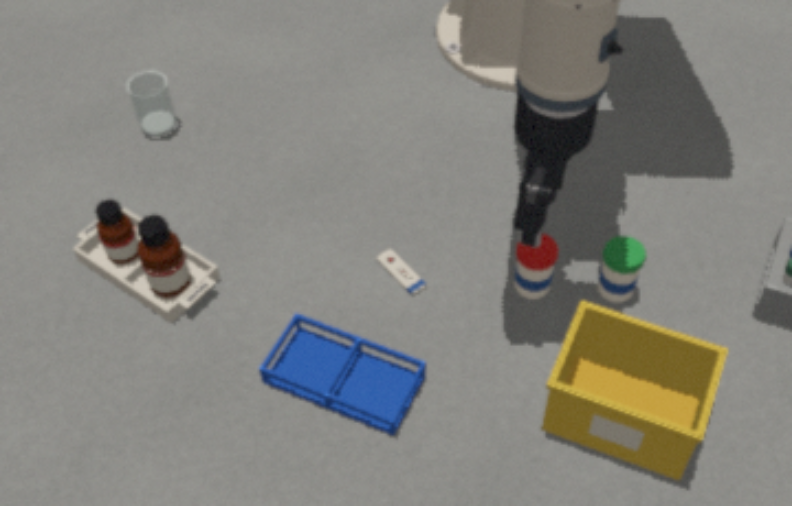

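Both bottles stand upright in the tray at (118,235) and (163,260). The gripper is over the red jar at (537,255).

{"fn": "move_arm", "kwargs": {
  "motion": [
    [0, 0, 0, 0, 0, 0.02, 0.08],
    [0, 0, 0, 0, 0, 0.045, 0.08],
    [0, 0, 0, 0, 0, 0.065, 0.08],
    [0, 0, 0, 0, 0, 0.074, 0.08],
    [0, 0, 0, 0, 0, 0.074, 0.08],
    [0, 0, 0, 0, 0, 0.074, 0.06],
    [0, 0, 0, 0, 0, 0.074, 0.048],
    [0, 0, 0, 0, 0, 0.074, 0.036]
  ],
  "grip_force": 30
}}

```text
clock: 14.25
eef_pos: [438.5, 140.5, 37.1]
tcp_rot: [3.14, -0.0, 1.571]
contact_force: [-0.6, -0.0, 5.6]
opening: 0.516
grasp_force: 29.6
```

{"fn": "move_arm", "kwargs": {
  "motion": [
    [0, 0, 0, 0, 0, 0, 0.036],
    [0, 0, 0, 0, 0, 0, 0.036],
    [0, 0, 0, 0, 0, 0, 0.036]
  ]
}}

```text
clock: 14.62
eef_pos: [438.5, 140.6, 37.0]
tcp_rot: [3.14, -0.0, 1.571]
contact_force: [-1.1, -0.9, 6.2]
opening: 0.513
grasp_force: 29.6
```

{"fn": "move_arm", "kwargs": {
  "motion": [
    [0, 0, 0, 0, 0, -0.01, 0.036],
    [0, 0, 0, 0, 0, -0.035, 0.036],
    [0, 0, 0, -0.01, 0.01, -0.06, 0.036],
    [0, 0, 0, -0.04, 0.04, -0.07, 0.036],
    [0, 0, 0, -0.08, 0.08, -0.07, 0.036],
    [0, 0, 0, -0.12, 0.12, -0.07, 0.036],
    [0, 0, 0, -0.16, 0.16, -0.07, 0.036],
    [0, 0, 0, -0.19, 0.188, -0.07, 0.036]
  ]
}}

```text
clock: 15.62
eef_pos: [627.7, -51.5, 107.1]
tcp_rot: [3.14, 0.0, 1.57]
contact_force: [1.2, 0.5, -0.6]
opening: 0.514
grasp_force: 30.8
```

{"fn": "move_arm", "kwargs": {
  "motion": [
    [0, 0, 0, 0, 0, 0, 0.036],
    [0, 0, 0, 0, 0, 0.015, 0.036],
    [0, 0, 0, 0, 0, 0.035, 0.036],
    [0, 0, 0, 0, 0, 0.052, 0.036],
    [0, 0, 0, 0, 0, 0.06, 0.036],
    [0, 0, 0, 0, 0, 0.063, 0.036],
    [0, 0, 0, 0, 0, 0.064, 0.036],
    [0, 0, 0, 0, 0, 0.065, 0.036]
  ]
}}

```text
clock: 16.62
eef_pos: [626.5, -49.7, 41.8]
tcp_rot: [3.141, 0.0, 1.571]
contact_force: [-0.2, 0.1, -0.5]
opening: 0.514
grasp_force: 30.9
```

{"fn": "move_arm", "kwargs": {
  "motion": [
    [0, 0, 0, 0, 0, 0.001, 0.036],
    [0, 0, 0, 0, 0, 0.002, 0.036]
  ]
}}

```text
clock: 16.88
eef_pos: [626.5, -49.7, 41.0]
tcp_rot: [3.141, 0.0, 1.571]
contact_force: [-7.3, 0.9, 21.3]
opening: 0.513
grasp_force: 32.4
```

{"fn": "move_arm", "kwargs": {
  "motion": [
    [0, 0, 0, 0, 0, -0.001, 0.036],
    [0, 0, 0, 0, 0, -0.001, 0.048],
    [0, 0, 0, 0, 0, -0.001, 0.058],
    [0, 0, 0, 0, 0, -0.001, 0.068],
    [0, 0, 0, 0, 0, -0.001, 0.075],
    [0, 0, 0, 0, 0, -0.01, 0.075],
    [0, 0, 0, 0, 0, -0.04, 0.075],
    [0, 0, 0, 0, 0, -0.08, 0.075]
  ]
}}

```text
clock: 17.88
eef_pos: [625.4, -49.6, 119.8]
tcp_rot: [-3.14, -0.0, 1.571]
contact_force: [-0.3, -0.4, 0.4]
opening: 0.882
grasp_force: 0.0
```

{"fn": "move_arm", "kwargs": {
  "motion": [
    [0, 0, 0, 0.02, -0.02, -0.03, 0.08],
    [0, 0, 0, 0.06, -0.046, -0.03, 0.08],
    [0, 0, 0, 0.105, -0.081, -0.03, 0.08],
    [0, 0, 0, 0.15, -0.115, -0.03, 0.08],
    [0, 0, 0, 0.195, -0.15, -0.03, 0.08],
    [0, 0, 0, 0.24, -0.185, -0.03, 0.08],
    [0, 0, 0, 0.28, -0.216, -0.01, 0.08],
    [0, 0, 0, 0.28, -0.216, 0.01, 0.08]
  ]
}}

```text
clock: 18.88
eef_pos: [408.5, 232.8, 109.8]
tcp_rot: [3.141, -0.001, 1.575]
contact_force: [0.5, -0.1, 0.1]
opening: 0.936
grasp_force: 0.0
```

{"fn": "move_arm", "kwargs": {
  "motion": [
    [0, 0, 0, 0, 0, 0, 0.08],
    [0, 0, 0, 0, 0, 0, 0.08]
  ]
}}

```text
clock: 19.12
eef_pos: [410.8, 230.3, 110.1]
tcp_rot: [3.141, -0.0, 1.57]
contact_force: [0.5, -0.0, 0.6]
opening: 0.939
grasp_force: 0.0
```

```bash
python3 - <<'E'
from h import *
from rig import grab_frame,sensors
p,d=grab_frame("scene");cv2.imwrite("pics/s4.png",cv2.resize(p[120:350,130:490,::-1],None,fx=2.2,fy=2.2))
s=sensors.sense();print(s["eef_pos"],s["contact_force"],s["opening"],s["grasp_force"])
E
```

```text
[410.97443684 230.26582898 110.2020966 ] [-0.36397842 -0.00411911 -0.00796032] 0.9367832006116062 0.0
```

View pics/s4.png

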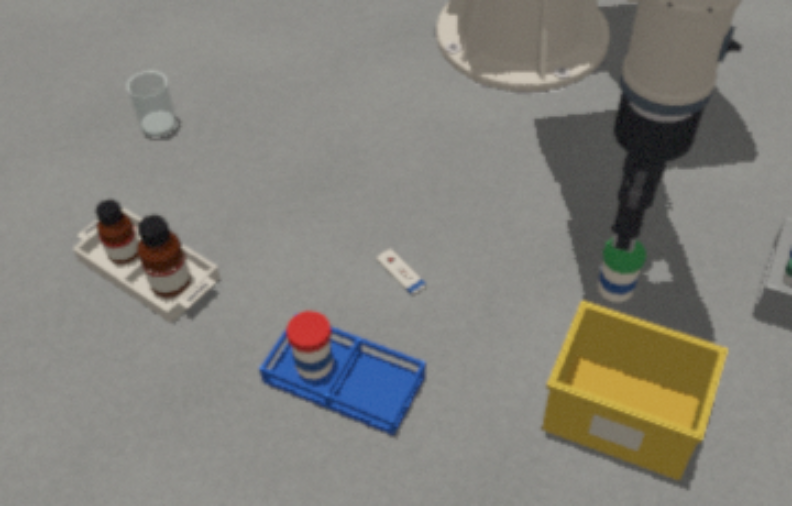

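The red jar stands upright in the rack's left opening at (311,345), and the gripper is over the green jar at (622,265).

{"fn": "move_arm", "kwargs": {
  "motion": [
    [0, 0, 0, 0, 0, 0.02, 0.08],
    [0, 0, 0, 0, 0, 0.045, 0.08],
    [0, 0, 0, 0, 0, 0.065, 0.08],
    [0, 0, 0, 0, 0, 0.073, 0.08],
    [0, 0, 0, 0, 0, 0.073, 0.08],
    [0, 0, 0, 0, 0, 0.073, 0.06],
    [0, 0, 0, 0, 0, 0.073, 0.048],
    [0, 0, 0, 0, 0, 0.073, 0.036]
  ],
  "grip_force": 30
}}

```text
clock: 20.18
eef_pos: [410.5, 230.7, 37.0]
tcp_rot: [3.141, -0.001, 1.571]
contact_force: [-0.9, 0.2, 5.9]
opening: 0.516
grasp_force: 29.6
```

{"fn": "move_arm", "kwargs": {
  "motion": [
    [0, 0, 0, 0, 0, 0, 0.036],
    [0, 0, 0, 0, 0, 0, 0.036],
    [0, 0, 0, 0, 0, 0, 0.036]
  ]
}}

```text
clock: 20.55
eef_pos: [410.5, 230.7, 37.0]
tcp_rot: [3.14, -0.001, 1.571]
contact_force: [-0.5, -0.5, 6.4]
opening: 0.511
grasp_force: 29.6
```

{"fn": "move_arm", "kwargs": {
  "motion": [
    [0, 0, 0, 0, 0, -0.01, 0.036],
    [0, 0, 0, 0, 0, -0.035, 0.036],
    [0, 0, 0, -0.015, 0, -0.06, 0.036],
    [0, 0, 0, -0.05, 0.01, -0.07, 0.036],
    [0, 0, 0, -0.095, 0.035, -0.07, 0.036],
    [0, 0, 0, -0.14, 0.075, -0.07, 0.036],
    [0, 0, 0, -0.175, 0.12, -0.07, 0.036],
    [0, 0, 0, -0.195, 0.165, -0.07, 0.036]
  ]
}}

```text
clock: 21.55
eef_pos: [576.3, 33.4, 107.1]
tcp_rot: [3.141, 0.0, 1.569]
contact_force: [-0.7, 0.0, -1.3]
opening: 0.512
grasp_force: 30.9
```

{"fn": "move_arm", "kwargs": {
  "motion": [
    [0, 0, 0, -0.01, 0.035, 0, 0.036],
    [0, 0, 0, -0.01, 0.056, 0, 0.036],
    [0, 0, 0, -0.01, 0.056, 0.01, 0.036],
    [0, 0, 0, -0.01, 0.056, 0.03, 0.036],
    [0, 0, 0, -0.01, 0.056, 0.05, 0.036],
    [0, 0, 0, -0.01, 0.056, 0.06, 0.036],
    [0, 0, 0, -0.01, 0.056, 0.064, 0.036],
    [0, 0, 0, -0.01, 0.056, 0.066, 0.036]
  ]
}}

```text
clock: 22.55
eef_pos: [630.4, 25.5, 41.0]
tcp_rot: [-3.14, -0.0, 1.571]
contact_force: [-10.5, -0.2, 21.0]
opening: 0.513
grasp_force: 32.5
```

{"fn": "move_arm", "kwargs": {
  "motion": [
    [0, 0, 0, 0, 0, 0, 0.036]
  ]
}}

```text
clock: 22.68
eef_pos: [630.8, 25.4, 41.2]
tcp_rot: [-3.141, -0.0, 1.571]
contact_force: [-3.7, -0.7, 4.6]
opening: 0.512
grasp_force: 31.3
```

{"fn": "move_arm", "kwargs": {
  "motion": [
    [0, 0, 0, 0, 0, 0, 0.036],
    [0, 0, 0, 0, 0, 0, 0.048],
    [0, 0, 0, 0, 0, 0, 0.058],
    [0, 0, 0, 0, 0, 0, 0.068],
    [0, 0, 0, 0, 0, 0, 0.075],
    [0, 0, 0, 0, 0, -0.01, 0.075],
    [0, 0, 0, 0, 0, -0.04, 0.075],
    [0, 0, 0, 0, 0, -0.08, 0.075]
  ]
}}

```text
clock: 23.68
eef_pos: [630.4, 25.3, 120.9]
tcp_rot: [-3.14, 0.0, 1.571]
contact_force: [0.2, 0.9, -0.1]
opening: 0.88
grasp_force: 0.0
```

Scaled: 0.564 rad / 2 = 0.282.

{"fn": "move_arm", "kwargs": {
  "motion": [
    [0, 0, 0, 0, 0, -0.02, 0.06],
    [0, 0, 0.05, -0.006, -0.03, -0.02, 0.05],
    [0, 0, 0.12, -0.014, -0.065, -0.02, 0.04],
    [0, 0, 0.19, -0.022, -0.105, -0.02, 0.04],
    [0, 0, 0.25, -0.03, -0.14, -0.01, 0.04],
    [0, 0, 0.282, -0.033, -0.158, 0.02, 0.04],
    [0, 0, 0.282, -0.033, -0.158, 0.05, 0.04],
    [0, 0, 0.282, -0.033, -0.158, 0.06, 0.04]
  ]
}}

```text
clock: 24.68
eef_pos: [471.9, -7.6, 59.1]
tcp_rot: [-3.14, 0.001, 1.007]
contact_force: [0.5, 0.3, -0.6]
opening: 0.464
grasp_force: 0.0
```

{"fn": "move_arm", "kwargs": {
  "motion": [
    [0, 0, 0, 0, 0, 0, 0.04],
    [0, 0, 0, 0, 0, 0, 0.04]
  ]
}}

```text
clock: 24.92
eef_pos: [473.9, -7.6, 61.1]
tcp_rot: [3.141, -0.001, 1.007]
contact_force: [-0.0, -0.2, 0.1]
opening: 0.468
grasp_force: 0.0
```

```bash
python3 - <<'E'
from h import *
from rig import grab_frame,sensors
p,d=grab_frame("scene");cv2.imwrite("pics/s5.png",cv2.resize(p[180:330,150:470,::-1],None,fx=2.5,fy=2.5))
s=sensors.sense();print(s["eef_pos"],s["tcp_rot"],s["contact_force"],s["opening"],s["grasp_force"])
E
```

```text
[473.96124006  -7.59080751  61.13609401] [ 3.14029512e+00 -8.11778271e-04  1.00689512e+00] [ 0.01216657 -0.23207311  0.87436598] 0.47164679956815675 0.0
```

View pics/s5.png

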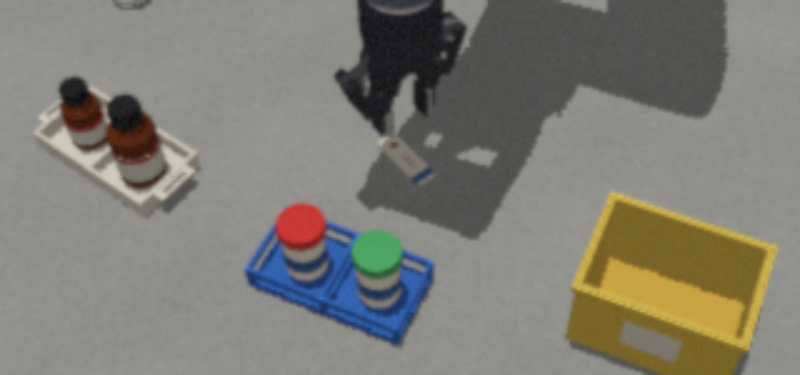

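Both jars stand in the rack at (303,245) and (377,270). The gripper straddles the cassette at (405,160).

{"fn": "move_arm", "kwargs": {
  "motion": [
    [0, 0, 0, 0, 0, 0.025, 0.04],
    [0, 0, 0, 0, 0, 0.045, 0.04],
    [0, 0, 0, 0, 0, 0.054, 0.04],
    [0, 0, 0, 0, 0, 0.057, 0.04],
    [0, 0, 0, 0, 0, 0.059, 0.04],
    [0, 0, 0, 0, 0, 0.0595, 0.04]
  ],
  "grip_force": 20
}}

```text
clock: 25.72
eef_pos: [473.4, -7.6, 1.2]
tcp_rot: [3.141, -0.0, 1.007]
contact_force: [0.6, 0.4, -0.0]
opening: 0.467
grasp_force: 0.0
```

{"fn": "move_arm", "kwargs": {
  "motion": [
    [0, 0, 0, 0, 0, 0, 0.034],
    [0, 0, 0, 0, 0, 0, 0.028],
    [0, 0, 0, 0, 0, 0, 0.022],
    [0, 0, 0, 0, 0, 0, 0.016],
    [0, 0, 0, 0, 0, 0, 0.016],
    [0, 0, 0, 0, 0, 0, 0.016]
  ]
}}

```text
clock: 26.48
eef_pos: [473.2, -7.6, 1.0]
tcp_rot: [3.141, -0.0, 1.007]
contact_force: [-0.5, 0.4, 4.5]
opening: 0.248
grasp_force: 20.4
```

{"fn": "move_arm", "kwargs": {
  "motion": [
    [0, 0, 0, 0, 0, -0.01, 0.016],
    [0, 0, 0, 0, 0, -0.03, 0.016],
    [0, 0, 0, 0, 0, -0.07, 0.016],
    [0, 0, 0, 0, 0, -0.11, 0.016],
    [0, 0, 0, 0, 0, -0.14, 0.016]
  ]
}}

```text
clock: 27.1
eef_pos: [473.3, -7.6, 143.0]
tcp_rot: [3.14, -0.001, 1.007]
contact_force: [0.2, -0.3, -0.1]
opening: 0.25
grasp_force: 19.8
```

Scaled: -0.507 rad / 2 = -0.2535.

{"fn": "move_arm", "kwargs": {
  "motion": [
    [0, 0, -0.04, 0.03, -0.007, 0, 0.016],
    [0, 0, -0.08, 0.075, -0.019, 0, 0.016],
    [0, 0, -0.12, 0.125, -0.031, 0, 0.016],
    [0, 0, -0.16, 0.175, -0.043, 0, 0.016],
    [0, 0, -0.2, 0.225, -0.056, 0, 0.016],
    [0, 0, -0.24, 0.265, -0.066, 0, 0.016],
    [0, 0, -0.2535, 0.282, -0.07, 0, 0.016],
    [0, 0, -0.2535, 0.282, -0.07, 0, 0.016]
  ]
}}

```text
clock: 28.1
eef_pos: [564.5, 268.4, 140.7]
tcp_rot: [-3.141, 0.0, 1.514]
contact_force: [0.2, -0.0, -0.9]
opening: 0.25
grasp_force: 19.8
```

```bash
python3 - <<'E'
from h import *
from rig import grab_frame,sensors
p,d=grab_frame("scene");cv2.imwrite("pics/s6.png",cv2.resize(p[150:350,250:510,::-1],None,fx=2.5,fy=2.5))
s=sensors.sense();print(s["eef_pos"],s["tcp_rot"],s["contact_force"],s["opening"],s["grasp_force"])
E
```

```text
[564.07599556 267.38923106 140.65296621] [-3.14077320e+00  7.98894168e-04  1.51313124e+00] [-0.32633473 -0.58138453 -0.05444384] 0.2459513299082484 19.791394472122192
```

View pics/s6.png

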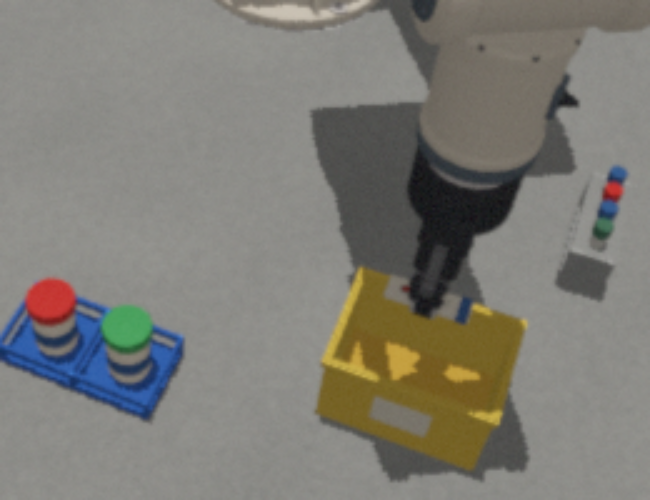

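The cassette is held level over the tub at (430,298). I'll lower it inside, release it and rise.

{"fn": "move_arm", "kwargs": {
  "motion": [
    [0, 0, 0, 0, 0, 0, 0.016],
    [0, 0, 0, 0, 0, 0.03, 0.016],
    [0, 0, 0, 0, 0, 0.065, 0.016],
    [0, 0, 0, 0, 0, 0.09, 0.016],
    [0, 0, 0, 0, 0, 0.1, 0.016],
    [0, 0, 0, 0, 0, 0.1, 0.016],
    [0, 0, 0, 0, 0, 0.1, 0.03],
    [0, 0, 0, 0, 0, 0.1, 0.045]
  ]
}}

```text
clock: 29.15
eef_pos: [568.4, 269.0, 43.3]
tcp_rot: [3.134, -0.003, 1.514]
contact_force: [5.4, -1.2, 6.1]
opening: 0.526
grasp_force: 6.5
```

{"fn": "move_arm", "kwargs": {
  "motion": [
    [0, 0, 0, 0, 0, 0, 0.045],
    [0, 0, 0, 0, 0, 0, 0.045],
    [0, 0, 0, 0, 0, -0.02, 0.045],
    [0, 0, 0, 0, 0, -0.07, 0.045],
    [0, 0, 0, 0, 0, -0.12, 0.045],
    [0, 0, 0, 0, 0, -0.17, 0.045]
  ]
}}

```text
clock: 29.9
eef_pos: [564.2, 268.1, 214.1]
tcp_rot: [3.141, -0.001, 1.514]
contact_force: [0.3, 0.5, -0.0]
opening: 0.525
grasp_force: 0.0
```

{"fn": "move_arm", "kwargs": {
  "motion": [
    [0, 0, 0, 0, -0.04, 0, 0.045],
    [0, 0, 0, 0, -0.09, 0, 0.045],
    [0, 0, 0, 0, -0.14, 0, 0.045],
    [0, 0, 0, 0, -0.17, 0, 0.045],
    [0, 0, 0, 0, -0.17, 0, 0.045],
    [0, 0, 0, 0, -0.17, 0, 0.045]
  ]
}}

```text
clock: 30.65
eef_pos: [395.7, 278.2, 212.0]
tcp_rot: [3.14, -0.001, 1.514]
contact_force: [-0.0, -0.4, -0.1]
opening: 0.527
grasp_force: 0.0
```

```bash
python3 - <<'E'
from h import *
from rig import grab_frame,sensors
p,d=grab_frame("scene");q,d2=grab_frame("top");a=cv2.resize(p[140:340,140:500,::-1],None,fx=2,fy=2)[:300*2];b=cv2.resize(q[130:230,140:540,::-1],(720,180))
cv2.imwrite("pics/s7.png",np.vstack([a,b]))
s=sensors.sense();print(s["clock"],s["eef_pos"],s["contact_force"],s["opening"],s["grasp_force"])
E
```

```text
30.75 [395.9528849  277.98527465 211.34071151] [-0.03079723  0.28362141 -0.78251547] 0.5254336070547155 0.0
```

View pics/s7.png

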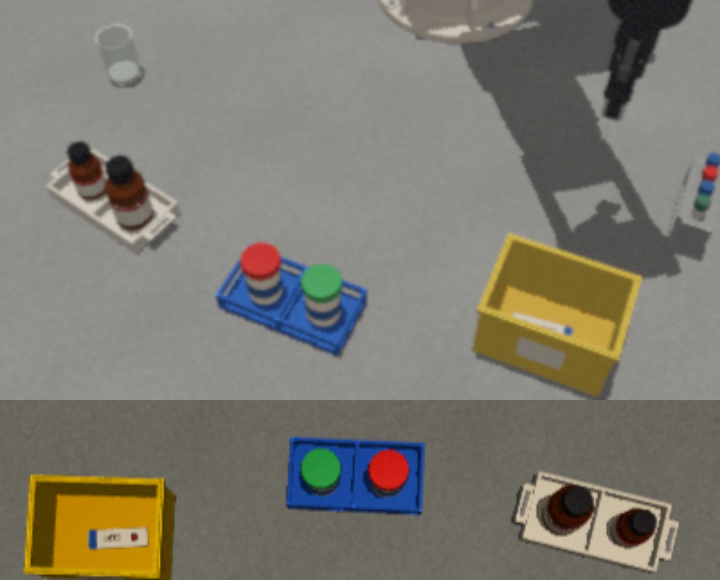

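The final pictures show both bottles upright in the tray at (85,170) and (127,193), and both jars in the rack at (263,275) and (322,297). The cassette lies in the tub at (545,323), and the beaker and tube stand have not moved.

```bash
python3 -c "
from rig import order
print(order.sign_off())"
```

```text
the job is handed in; nothing more can be done
None
```

The job is handed in at about 31 s: both bottles stand in the white tray, both jars stand in the blue rack, the cassette is in the yellow tub, and the beaker and tube stand were not touched.

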